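# Set out the plating station on the layout board

### The job

Set out the white layout board, which has two rows of three marked rings, for plating: stand the taller of the two black-capped amber bottles on the worktop in the ring directly behind the conical flask and the clear bottle in the ring directly behind the beaker (behind = the row farther from the robot), upright. Stack the two petri dishes, one squarely on top of the other, in the ring between the flask and the beaker. Leave the flask, the beaker, the smaller amber bottle and the timer where they are.

Things in the scene. Friction and masses are not known exactly. Their poses are not given: they have to be found in the camera images.
- board: white board fixed on the worktop, 220 (its x, away from the robot) x 330 (its y, to the left) x 6 mm, turned up to 0.25 rad. Six flat ring marks, 80 mm across: centres at x = -52.5 (near row) and +52.5 mm (far row), y = 105, 0, -105 mm. Origin: centre of its underside; top face at z = 6 mm. Flask and beaker stand in the end rings of the near row, the other four are empty
- conical_flask: conical glass flask with pale blue filling, 68 mm across the foot, narrow neck, 110 mm high, standing in the left or the right end ring of the board's near row; stays there. Origin: centre of its underside
- beaker: small straight glass beaker with a spout, 54 x 58 mm, 70 mm high, standing in the other end ring of the near row; stays there. Origin: centre of its underside
- amber_bottle: the taller of the two black-capped brown glass bottles on the worktop, 60 mm in diameter, 128 mm high over its screw cap; the fixed cap is 41 mm in diameter and takes up the top 16 mm, with a sloping shoulder below it. Weighs about 0.26 kg. Starts on the worktop to the right of the board. Origin: centre of its underside, z up
- clear_bottle: clear glass bottle, 56 mm in diameter, 105 mm high over its screw cap; the fixed cap is 36 mm in diameter and takes up the top 17 mm, with a sloping shoulder below it. Weighs about 0.19 kg. Starts on the worktop to the right of the board. Origin: centre of its underside, z up
- dish_1: round clear petri dish with lid and a pale filling, 57 mm across the solid rim (60 mm over all), 13 mm high; the two dishes are identical and either may be the lower one. Starts on the worktop to the right of the board. Origin: centre of its underside, z up
- dish_2: round clear petri dish with lid and a pale filling, 57 mm across the solid rim (60 mm over all), 13 mm high; the two dishes are identical and either may be the lower one. Starts on the worktop to the right of the board. Origin: centre of its underside, z up
- small_amber_bottle: the smaller of the two black-capped brown bottles, 48 mm in diameter, 96 mm high, among the things to the right of the board; not wanted, stays where it is. Origin: centre of its underside
- timer: pale flat digital timer, 62 x 66 x 20 mm, lying near the front edge of the worktop; stays where it is. Origin: centre of its underside
There are look-alikes about, which are no part of the job. Leave any blue or brown look-alike of the dish_1 alone.

How it is judged:
At the end, for the whole second after the job is handed in: Upright, released and at rest on the board: amber bottle in the far ring behind the flask, clear bottle behind the beaker, one dish in the near middle ring (each within 15 mm per board axis), the other dish flat on it (12 mm); flask and beaker still in their rings (20 mm) (((x of conical_flask in the frame of board between -0.0725 and -0.0325 m and y of conical_flask in the frame of board between 0.085 and 0.125 m and z of conical_flask in the frame of board between 0.002 and 0.01 m and x of beaker in the frame of board between -0.0725 and -0.0325 m and y of beaker in the frame of board between -0.125 and -0.085 m and z of beaker in the frame of board between 0.002 and 0.01 m and x of amber_bottle in the frame of board between 0.0375 and 0.0675 m and y of amber_bottle in the frame of board between 0.09 and 0.12 m and z of amber_bottle in the frame of board between 0.002 and 0.01 m and x of clear_bottle in the frame of board between 0.0375 and 0.0675 m and y of clear_bottle in the frame of board between -0.12 and -0.09 m and z of clear_bottle in the frame of board between 0.002 and 0.01 m) or (x of conical_flask in the frame of board between -0.0725 and -0.0325 m and y of conical_flask in the frame of board between -0.125 and -0.085 m and z of conical_flask in the frame of board between 0.002 and 0.01 m and x of beaker in the frame of board between -0.0725 and -0.0325 m and y of beaker in the frame of board between 0.085 and 0.125 m and z of beaker in the frame of board between 0.002 and 0.01 m and x of amber_bottle in the frame of board between 0.0375 and 0.0675 m and y of amber_bottle in the frame of board between -0.12 and -0.09 m and z of amber_bottle in the frame of board between 0.002 and 0.01 m and x of clear_bottle in the frame of board between 0.0375 and 0.0675 m and y of clear_bottle in the frame of board between 0.09 and 0.12 m and z of clear_bottle in the frame of board between 0.002 and 0.01 m)) and ((x of dish_1 in the frame of board between -0.0675 and -0.0375 m and y of dish_1 in the frame of board between -0.015 and 0.015 m and z of dish_1 in the frame of board between 0.002 and 0.01 m and horizontal distance between dish_1 and dish_2 below 0.012 m and z of dish_2 in the frame of board between 0.015 and 0.023 m) or (x of dish_2 in the frame of board between -0.0675 and -0.0375 m and y of dish_2 in the frame of board between -0.015 and 0.015 m and z of dish_2 in the frame of board between 0.002 and 0.01 m and horizontal distance between dish_2 and dish_1 below 0.012 m and z of dish_1 in the frame of board between 0.015 and 0.023 m)) and angle between each of amber_bottle, clear_bottle, dish_1, dish_2's own z axis and vertical below 0.1 rad and linear speed of each of amber_bottle, clear_bottle, dish_1, dish_2 below 0.02 m/s); the robot touches nothing.
It fails at once if the flask is moved more than 20 mm or tipped (distance of conical_flask from where it was at the start of the episode above 0.02 m or angle between conical_flask's own z axis and vertical above 0.35 rad).
It fails at once if the beaker is moved more than 20 mm or tipped (distance of beaker from where it was at the start of the episode above 0.02 m or angle between beaker's own z axis and vertical above 0.35 rad).
It fails at once if the smaller amber bottle is moved more than 20 mm or tipped (distance of small_amber_bottle from where it was at the start of the episode above 0.02 m or angle between small_amber_bottle's own z axis and vertical above 0.35 rad).
It fails at once if the timer is moved more than 20 mm or tipped (distance of timer from where it was at the start of the episode above 0.02 m or angle between timer's own z axis and vertical above 0.35 rad).
It also fails if it takes over 128 s, if anything falls off the work surface, if the arm or the gripper's body presses on something with over 40 N, if the wrist force passes 120 N, or if a joint passes its speed limit or range.

### The arm

A 6-joint arm with a two-finger parallel gripper is mounted at the origin on a cart in front of the work surface, level with it; the furniture and walls round the work are solid. World frame = base frame: x ahead of the robot, y to its left, z up, the work surface at z = 0. Lengths are in m, angles in rad, forces in N, time in s.
With the tool pointing down it reaches from about 0.275 to 0.75 m from the base axis. Payload 10.2 kg.
Tool frame: the origin (TCP) lies between the finger pads; the fingertips stand 25 mm ahead of it and the grasp point (between the pads) lies 6 mm ahead of it (ctrl.nose_length is the z of the fingertips in the tool frame, in m); z points along the fingers, y is the direction in which the jaws open and shut (so a half turn about z gives the same grasp; the last joint's range is limited). The gripper opens to 88 mm and grips with 3 to 60 N. Pads are 18 mm wide; open, the fingers measure 123 mm over their backs; the gripper's body (75 mm by 187 mm) begins 45 mm behind the grasp point.
Start: joints at [-1.414, 0.313, 1.498, -0, 1.331, -0.223], TCP at [0.195, -0.488, 0.264] pointing down, gripper open.
Joint ranges: [-2.94, 2.94], [-0.97, 2.17], [0.19, 2.56], [-1.23, 4.37], [0.02, 3.11], [-2.88, 2.88]. Speed limits (rad/s): [2.39, 2.39, 3.01, 3.14, 3.14, 3.14].

### API

Orientations are given as a unit quaternion [w, x, y, z].
In Python, from cell import ctrl gives the robot as it stands. Calls block until the motion is done:
- ctrl.move_pose(position, orientation): joint-space move of the TCP to a pose.
- ctrl.move_linear(position, rotation=None, speed=0.15): straight line of the TCP; rotation=None keeps the orientation; speed is the mean speed in m/s.
- ctrl.move_j(angles): joint-space move.
- ctrl.grip(opening): opening from 0.0 (shut) to 1.0 (fully open); the grip force is fixed at half the most; returns when the fingers have stopped.
- ctrl.sleep(seconds).
- ctrl.ik(position, orientation): joint angles nearest the present ones, or None.
- ctrl.capture(name): name is "scene" or "top" or "wrist"; returns a dict with "image" (480x640x3 uint8, red, green, blue), "depth" (480x640 float32, m along the optical axis (not along the pixel's ray), 0 where there is no reading), "fovy" (degrees; the focal length in pixels is half the picture's height over the tangent of half this angle, whatever the lens; pixels are square), "cx", "cy" (the principal point, pixels), "world_from_camera" (4x4, takes a point from camera to world coordinates). Camera axes: x right, y down, z forward; pixel columns grow to the right and rows downward; lengths in m; the calibration is good to about 2 mm. A picture is of the moment at which its call begins.
A pose or a line that the arm cannot do raises ctrl.MotionError and nothing moves.
- ctrl.sign_off(): hands the job in, once; it reports no verdict.
Readings, each from a call of its own:
- ctrl.read_clock(): time.
- ctrl.read_joint_positions(): joint angles.
- ctrl.read_joint_vel(): joint speeds.
- ctrl.read_tau(): joint torques, N m.
- ctrl.read_ee_pos(): TCP position.
- ctrl.read_tool_rot(): TCP orientation.
- ctrl.read_force(): force on the tool from outside, world axes, zero at the start.
- ctrl.read_torque(): the same for the moment, N m.
- ctrl.read_gripper_width(): opening from 0.0 (shut) to 1.0 (fully open).
Only numpy, scipy, OpenCV 4.12 (cv2) and the standard library are available. Lean on these libraries where they do the work, as an engineer would, in place of code of your own. Each camera call takes 0.05 s, during which the arm holds its last target.

## Working session

There is one attempt and no reset: what is moved stays moved. The work goes in short steps, each a Python script; the robot and the scene stay as the last script left them, time stands still between calls to the robot, and variables do not carry over. Pictures are saved under pics/ and viewed, and the job is handed in when it is done.

```bash
ls; mkdir -p pics; python3 - <<'E'
from cell import ctrl
import cv2,numpy as np
for n in ["scene","top","wrist"]:
    c=ctrl.capture(n); cv2.imwrite(f"pics/{n}0.png",c["image"][:,:,::-1])
    np.savez(f"{n}0.npz",**c)
    print(n,c["fovy"],c["cx"],c["cy"],np.round(c["world_from_camera"],3).tolist(),(c["depth"]>0).mean())
print(ctrl.read_clock(),ctrl.nose_length,ctrl.read_tool_rot())
E
```

```text
pics
scene 51.41891413468248 318.71268159939063 245.70662441319033 [[-0.485, -0.573, 0.661, -0.269], [-0.875, 0.324, -0.361, 0.331], [-0.007, -0.753, -0.658, 0.769], [0.0, 0.0, 0.0, 1.0]] 0.9957649739583333
top 54.14945260168511 319.6512759196653 239.19334435009253 [[-0.014, -0.998, 0.059, 0.41], [-1.0, 0.015, 0.005, -0.053], [-0.006, -0.059, -0.998, 1.268], [0.0, 0.0, 0.0, 1.0]] 0.996064453125
wrist 69.31393185708134 321.4438464936664 242.1701637229531 [[0.37, -0.885, -0.281, 0.268], [-0.929, -0.353, -0.111, -0.459], [-0.001, 0.302, -0.953, 0.384], [0.0, 0.0, 0.0, 1.0]] 0.996044921875
0.15 0.025 [-4.58175020e-04  9.82024737e-01  1.88751706e-01  9.78628827e-06]
```

View pics/scene0.png

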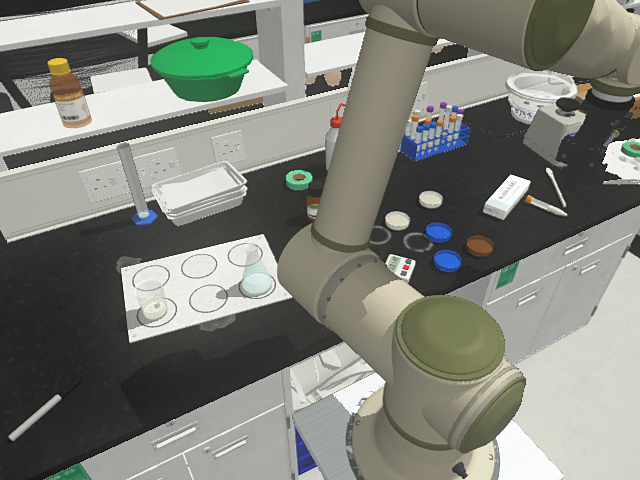

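View pics/top0.png

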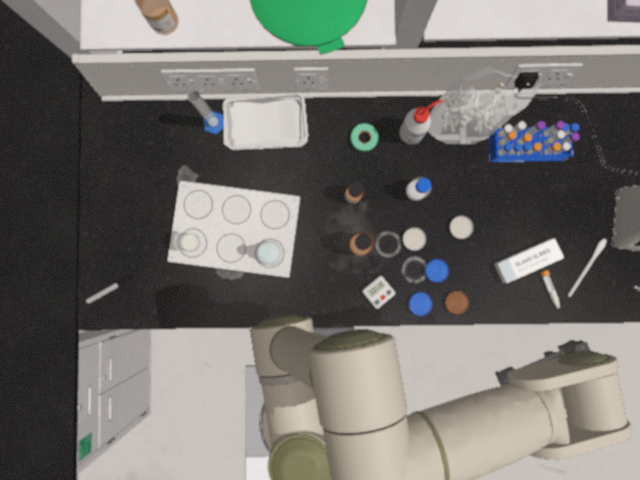

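View pics/wrist0.png

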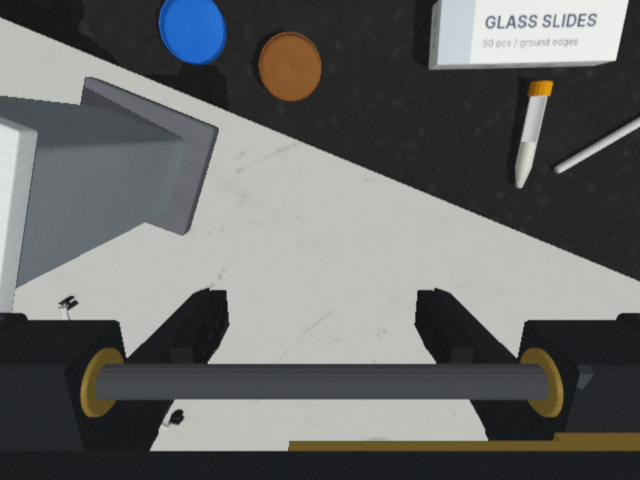

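```bash
python3 - <<'E'
import cv2
a=cv2.imread("pics/top0.png"); cv2.imwrite("pics/topz.png",cv2.resize(a[150:330,310:510],None,fx=4,fy=3.3*4/3.3*0.8,interpolation=cv2.INTER_CUBIC))
cv2.imwrite("pics/topb.png",cv2.resize(a[160:290,155:315],None,fx=4.5,fy=4.5,interpolation=cv2.INTER_CUBIC))
a=cv2.imread("pics/scene0.png"); cv2.imwrite("pics/scz.png",cv2.resize(a[110:310,280:520],None,fx=3,fy=3))
E
```

```text
(no output)
```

View pics/topz.png

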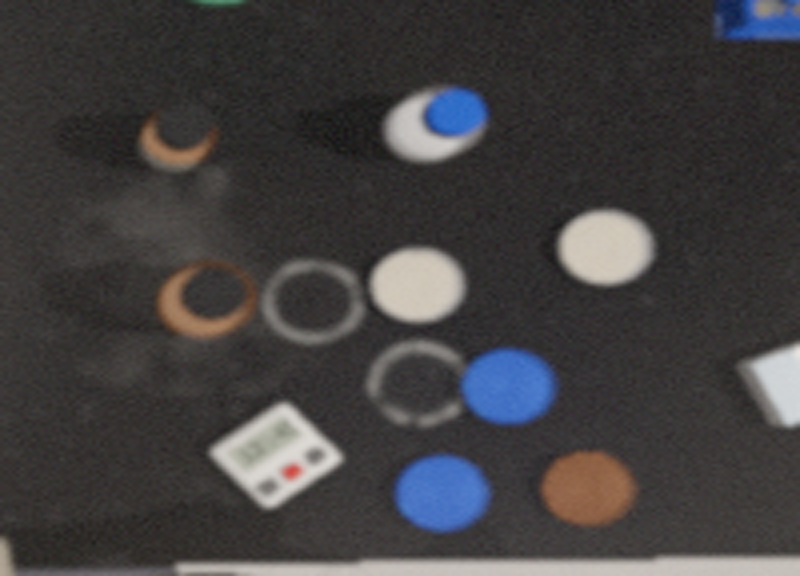

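View pics/topb.png

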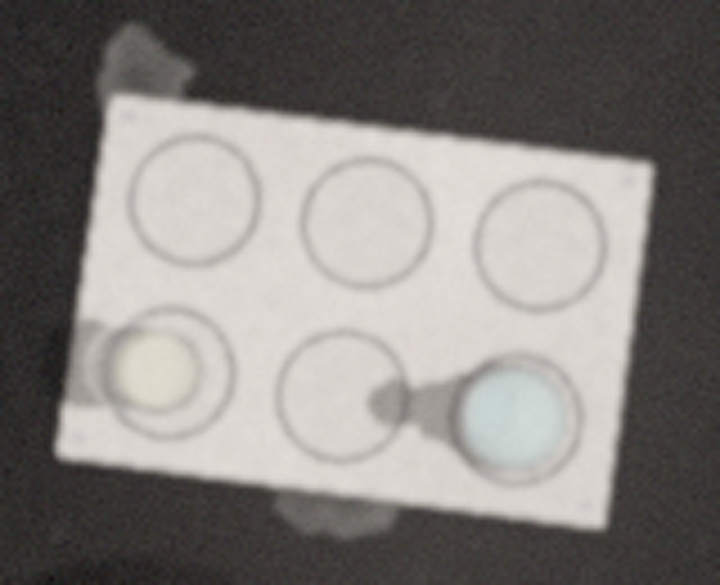

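View pics/scz.png

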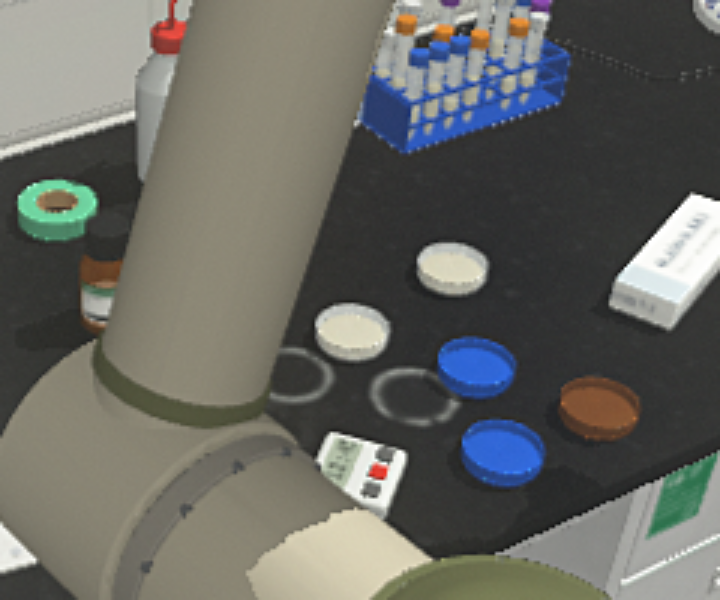

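```bash
cat > h.py <<'E'
import numpy as np,cv2
def K(c): 
    f=240/np.tan(np.radians(float(c["fovy"]))/2); return f,float(c["cx"]),float(c["cy"])
def ray(c,uv,z):
    f,cx,cy=K(c); uv=np.atleast_2d(uv).astype(float); T=c["world_from_camera"]
    d=np.c_[(uv[:,0]-cx)/f,(uv[:,1]-cy)/f,np.ones(len(uv))]@T[:3,:3].T
    o=T[:3,3]; return o+d*((z-o[2])/d[:,2])[:,None]
def cloud(c):
    f,cx,cy=K(c); v,u=np.mgrid[:480,:640]; d=c["depth"]; T=c["world_from_camera"]
    return np.stack([(u-cx)/f*d,(v-cy)/f*d,d],-1)@T[:3,:3].T+T[:3,3]
def blobs(m,amin=60):
    cs,_=cv2.findContours(m.astype(np.uint8),cv2.RETR_EXTERNAL,cv2.CHAIN_APPROX_NONE)
    return [k[:,0,:] for k in cs if cv2.contourArea(k)>amin]
E
python3 - <<'E'
from h import *
c=dict(np.load("top0.npz")); im=c["image"].astype(int); P=cloud(c)
hsv=cv2.cvtColor(c["image"],cv2.COLOR_RGB2HSV)
# board
m=(hsv[...,2]>130)&(hsv[...,1]<90); m[:150]=0;m[300:]=0;m[:,:150]=0;m[:,315:]=0
k=max(blobs(m,1000),key=len); p=ray(c,k+0.0,.006)[:,:2]
r=cv2.minAreaRect((p*1000).astype(np.float32)); print("board",r)
# dishes
m=(hsv[...,2]>140)&(hsv[...,1]<90); m[:160]=0;m[320:]=0;m[:,:330]=0;m[:,500:]=0
for k in blobs(m): 
    q=ray(c,k,.013)[:,:2]*1000; print("pale",k.mean(0).round(),cv2.minEnclosingCircle(q.astype(np.float32)),cv2.fitEllipse(q.astype(np.float32)))
m=(abs(hsv[...,0]-108)<15)&(hsv[...,1]>140);m[:160]=0;m[320:]=0;m[:,:330]=0;m[:,500:]=0
for k in blobs(m): 
    q=ray(c,k,.105)[:,:2]*1000; print("blue",k.mean(0).round(),cv2.minEnclosingCircle(q.astype(np.float32)))
# heights
z=P[...,2].copy(); z[:150]=0;z[320:]=0;z[:,:150]=0;z[:,500:]=0
for k in blobs(z>0.05,10):
    mm=np.zeros(z.shape,np.uint8); cv2.drawContours(mm,[k[:,None]],-1,1,-1); s=P[mm>0]
    zt=np.percentile(s[:,2],80); t=s[s[:,2]>zt-.008]; print("tall",k.mean(0).round(),len(s),zt.round(4),t.mean(0).round(4),((t.max(0)+t.min(0))/2).round(4),np.ptp(t,axis=0).round(4))
for u,v in[(250,300),(388,243),(414,270),(380,290),(414,238),(461,227),(235,228)]: print(u,v,P[v,u].round(4))
E
```

```text
board ((516.3767700195312, 185.89859008789062), (334.1619567871094, 224.33642578125), 81.53059387207031)
pale [379. 292.] ((340.6756286621094, -201.94383239746094), 42.70989990234375) ((340.9707336425781, -201.18994140625), (71.16421508789062, 76.41150665283203), 41.033851623535156)
pale [414. 239.] ((481.5505065917969, -298.1697998046875), 30.120670318603516) ((481.4064025878906, -298.2681579589844), (57.595848083496094, 58.49112319946289), 8.309117317199707)
pale [461. 227.] ((511.0132141113281, -424.824951171875), 30.335906982421875) ((510.9421081542969, -424.6872253417969), (58.29740905761719, 58.636558532714844), 60.94136428833008)
pale [416. 190.] ((612.1190795898438, -312.59918212890625), 29.83429527282715) ((613.10986328125, -309.90625), (48.82133102416992, 55.415985107421875), 19.867027282714844)
blue [420. 303.] ((315.9434814453125, -290.85015869140625), 28.34423065185547)
blue [436. 270.] ((397.0249938964844, -333.94818115234375), 29.124814987182617)
blue [424. 185.] ((610.394775390625, -307.9289245605469), 19.189716339111328)
tall [288. 318.] 170 0.232 [0.2984 0.0274 0.23
[... 194 characters left out ...]
.1383] [ 0.4489 -0.1122  0.6957] [0.0786 0.1193 1.1454]
tall [184. 241.] 384 0.0737 [0.4807 0.3004 0.0857] [0.4577 0.1365 0.6671] [0.0962 0.3781 1.2025]
tall [354. 191.] 284 0.0968 [ 0.602  -0.1376  0.1098] [ 0.516  -0.104   0.6788] [0.2128 0.1028 1.1792]
tall [420. 188.] 383 0.1051 [ 0.6054 -0.3025  0.1249] [ 0.5188 -0.1888  0.6828] [0.2184 0.2725 1.1712]
tall [497. 153.] 27 0.056 [ 0.7002 -0.5141  0.0539] [ 0.699  -0.5147  0.0542] [0.0193 0.0105 0.008 ]
250 300 [3.233e-01 1.433e-01 1.000e-04]
388 243 [ 0.4712 -0.2304  0.0023]
414 270 [ 0.3975 -0.2986  0.0021]
380 290 [ 0.346  -0.2044  0.0167]
414 238 [ 0.4829 -0.2985  0.0143]
461 227 [ 0.5103 -0.4237  0.018 ]
235 228 [0.5177 0.1823 0.0038]
```

```bash
python3 - <<'E'
from h import *
c=dict(np.load("top0.npz")); P=cloud(c); z=P[...,2]
for n,(u,v),h in [("amber",(362,243),.128),("small",(354,191),.096),("clear",(420,188),.105),("red",(418,125),None)]:
    w=P[v-20:v+20,u-20:u+20].reshape(-1,3)
    if h is None:
        w=w[(w[:,2]<.5)&(w[:,2]>.03)]; print(n,w.min(0).round(3),w.max(0).round(3)); continue
    t=w[abs(w[:,2]-h)<.006]; print(n,len(t),cv2.minEnclosingCircle((t[:,:2]*1000).astype(np.float32)),t.mean(0).round(4))
hsv=cv2.cvtColor(c["image"],cv2.COLOR_RGB2HSV)
for a,b in[((abs(hsv[...,0].astype(int)-108)<15)&(hsv[...,1]>140),"blue")]:
    a[:200]=0;a[320:]=0;a[:,:330]=0
    for k in blobs(a): print(b,cv2.minEnclosingCircle((ray(c,k,.013)[:,:2]*1000).astype(np.float32)))
# ring check: dark ring marks on board, contours of holes
g=c["image"].mean(2); R=np.array([516.4,185.9])/1000; yaw=-0.148
X=np.array([np.cos(yaw),np.sin(yaw)]);Y=np.array([-X[1],X[0]])
th=cv2.adaptiveThreshold(g.astype(np.uint8),255,cv2.ADAPTIVE_THRESH_MEAN_C,cv2.THRESH_BINARY_INV,15,6)
T=np.linalg.inv(c["world_from_camera"]);f,cx,cy=K(c)
v,u=np.nonzero(th); pts=ray(c,np.c_[u,v],.006)[:,:2]
for bx,by in[(.0525,.105),(.0525,0),(.0525,-.105),(-.0525,0)]:
    q=R+bx*X+by*Y; d=np.linalg.norm(pts-q,axis=1); s=pts[(d>.033)&(d<.046)]
    A=np.c_[2*s,np.ones(len(s))]; o=np.linalg.lstsq(A,(s**2).sum(1),rcond=None)[0]
    print("ring",q.round(4),o[:2].round(4),len(s),np.sqrt(o[2]+o[:2]@o[:2]).round(4))
from cell import ctrl
def q(yaw): return [0,np.cos(yaw/2),np.sin(yaw/2),0]
for nm,p in dict(A=(.469,-.152,.14),C=(.61,-.308,.12),D1=(.4814,-.298,.027),D2=(.511,-.425,.027),Aout=(.553,.074,.27),Cout=(.584,.282,.25),Dout=(.4645,.194,.035)).items():
    for y in np.radians(range(-180,180,45)):
        j=ctrl.ik(list(p),q(y)); print(nm,round(np.degrees(y)),None if j is None else np.round(j,2))
E
```

```text
amber 219 ((469.65118408203125, -152.40591430664062), 20.317502975463867) [ 0.4696 -0.1521  0.128 ]
small 163 ((604.9634399414062, -139.12789916992188), 18.499006271362305) [ 0.6044 -0.1386  0.0957]
clear 163 ((609.6292114257812, -306.8919372558594), 18.484228134155273) [ 0.609  -0.3071  0.1048]
red [ 0.74  -0.364  0.03 ] [ 0.812 -0.266  0.187]
blue ((308.53765869140625, -309.6929931640625), 30.585668563842773)
blue ((396.0312194824219, -356.1991882324219), 31.428014755249023)
ring [0.5838 0.282 ] [0.5839 0.2822] 235 0.0383
ring [0.5683 0.1782] [0.5687 0.1788] 229 0.0382
ring [0.5528 0.0743] [0.5534 0.0746] 234 0.0381
ring [0.4645 0.1936] [0.465  0.1934] 231 0.0384
A -180 [-0.55  0.38  1.75 -0.    1.01 -2.12]
A -135 None
A -90 [-0.55  0.38  1.75 -0.    1.01  2.59]
A -45 [-0.55  0.38  1.75 -0.    1.01  1.8 ]
A 0 [-0.55  0.38  1.75 -0.    1.01  1.02]
A 45 [-0.55  0.38  1.75 -0.    1.01  0.23]
A 90 [-0.55  0.38  1.75 -0.    1.01 -0.55]
A 135 [-0.55  0.38  1.75 -0.    1.01 -1.34]
C -180 [-0.64  0.79  1.12 -0.    1.23 -2.21]
C -135 None
C -90 [-0.64  0.79  1.12 -0.    1.23  2.5 ]
C -45 [-
[... 1213 characters left out ...]
27  0.6   1.1  -0.    1.44 -1.3 ]
Cout -135 [ 0.27  0.6   1.1  -0.    1.44 -2.09]
Cout -90 [ 0.27  0.6   1.1  -0.    1.44 -2.87]
Cout -45 [ 0.27  0.6   1.1  -0.    1.44  2.63]
Cout 0 [ 0.27  0.6   1.1  -0.    1.44  1.84]
Cout 45 [ 0.27  0.6   1.1  -0.    1.44  1.05]
Cout 90 [ 0.27  0.6   1.1  -0.    1.44  0.27]
Cout 135 [ 0.27  0.6   1.1  -0.    1.44 -0.52]
Dout -180 [ 0.16  0.58  1.79 -0.    0.78 -1.41]
Dout -135 [ 0.16  0.58  1.79 -0.    0.78 -2.19]
Dout -90 None
Dout -45 [ 0.16  0.58  1.79 -0.    0.78  2.52]
Dout 0 [ 0.16  0.58  1.79 -0.    0.78  1.73]
Dout 45 [ 0.16  0.58  1.79 -0.    0.78  0.95]
Dout 90 [ 0.16  0.58  1.79 -0.    0.78  0.16]
Dout 135 [ 0.16  0.58  1.79 -0.    0.78 -0.62]
```

```bash
cat >> h.py <<'E'
from cell import ctrl
def q(yaw): return [0,float(np.cos(yaw/2)),float(np.sin(yaw/2)),0]
def st(t): print(t,"t",round(ctrl.read_clock(),1),"w",round(ctrl.read_gripper_width()*88,1),"p",np.round(ctrl.read_ee_pos(),4),"F",np.round(ctrl.read_force(),1))
def snap(n,name):
    c=ctrl.capture(n); cv2.imwrite(f"pics/{name}.png",c["image"][:,:,::-1]); np.savez(name+".npz",**c); return c
E
python3 - <<'E'
from h import *
x,y=.4697,-.1522
ctrl.move_pose([x,y,.27],q(0)); st("above")
ctrl.move_linear([x,y,.138],speed=.12); st("down")
ctrl.grip(0.0); st("grip")
ctrl.move_linear([x,y,.158],speed=.05); st("lift")
snap("wrist","w1"); snap("scene","s1")
E
```

```text
above t 1.8 w 88.0 p [ 0.4695 -0.1528  0.2699] F [-0.  -0.9 -0.7]
down t 3.0 w 88.0 p [ 0.47   -0.1524  0.1386] F [-0.5 -0.2  0.3]
grip t 3.8 w 40.0 p [ 0.4697 -0.1522  0.138 ] F [-0.3 -0.9  0.7]
lift t 4.3 w 39.7 p [ 0.4697 -0.1522  0.1581] F [ 0.7 -0.1 -2. ]
```

View pics/w1.png

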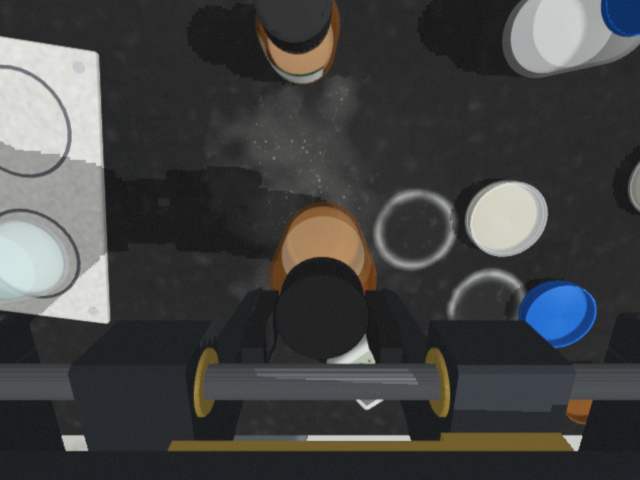

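View pics/s1.png

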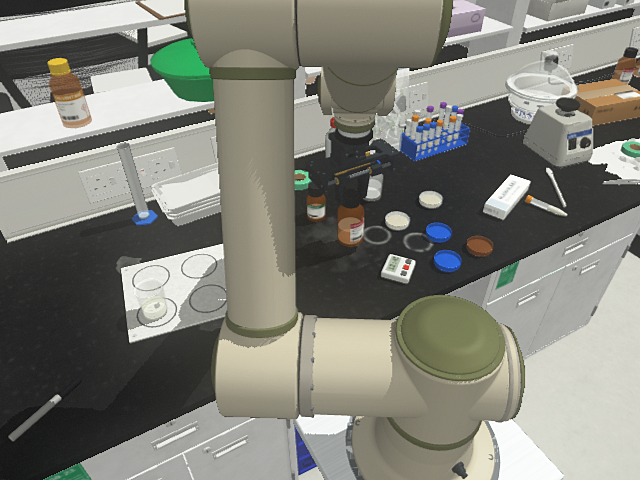

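The wrist view shows the amber cap centred between the fingers at (322,310) with the bottle upright. The ring marks are only flat stains. Next I place it.

```bash
python3 - <<'E'
from h import *
ctrl.move_linear([.4697,-.1522,.29],speed=.15)
X=[.5532,.0745]
ctrl.move_linear([*X,.29],q(-.148),speed=.15)
ctrl.move_linear([*X,.16],speed=.12)
f0=ctrl.read_force()[2]
ctrl.move_linear([*X,.1445],speed=.03); st("low"); print(f0)
ctrl.grip(1.0); ctrl.sleep(.2); st("open")
ctrl.move_linear([*X,.25],speed=.15)
x,y=.6095,-.307
ctrl.move_linear([x,y,.26],q(0),speed=.25)
snap("top","t2")
ctrl.move_linear([x,y,.114],speed=.12); st("down")
ctrl.grip(0.0); st("grip")
ctrl.move_linear([x,y,.134],speed=.05); st("lift")
snap("wrist","w2")
E
```

```text
low t 9.1 w 39.6 p [0.5532 0.0745 0.1444] F [-0.3  0.7 -2.9]
-1.7986063284261389
open t 10.2 w 87.6 p [0.5532 0.0745 0.1445] F [ 0.4 -0.9 -0. ]
down t 14.1 w 88.1 p [ 0.6098 -0.3072  0.1149] F [0.3 0.3 0.5]
grip t 15.0 w 34.8 p [ 0.6095 -0.307   0.114 ] F [-0.1  0.1 -0.1]
lift t 15.5 w 34.8 p [ 0.6095 -0.307   0.1341] F [ 0.1 -0.7 -2.1]
```

View pics/t2.png

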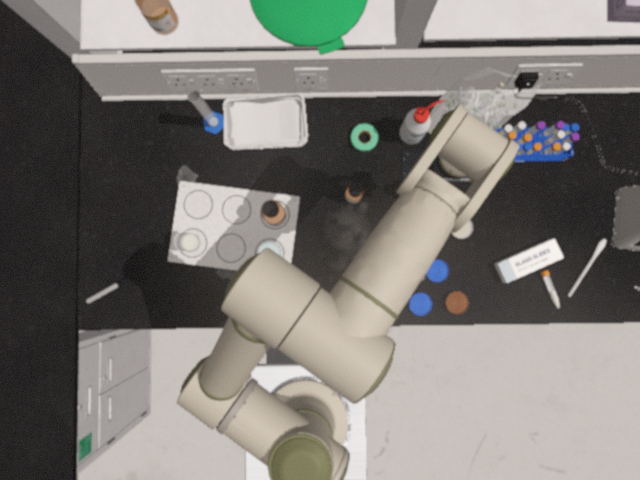

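View pics/w2.png

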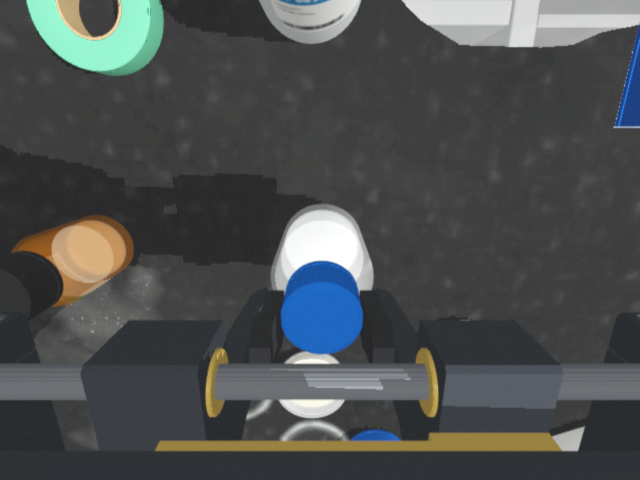

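Amber stands in its ring at (273,212) and the blue cap is gripped and centred at (322,310). Next I place the clear bottle and fetch the first dish.

```bash
python3 - <<'E'
from h import *
ctrl.move_linear([.6095,-.307,.29],speed=.15)
X=[.5839,.2821]
ctrl.move_linear([*X,.29],q(-.148),speed=.25)
ctrl.move_linear([*X,.135],speed=.12)
ctrl.move_linear([*X,.1205],speed=.03); st("low")
ctrl.grip(1.0); ctrl.sleep(.2); st("open")
ctrl.move_linear([*X,.25],speed=.15)
x,y=.4815,-.298
ctrl.move_linear([x,y,.25],q(np.pi/4),speed=.25)
t=snap("top","t3")
ctrl.move_linear([x,y,.12],speed=.15); snap("wrist","w3")
P=cloud(t)
for n,(u,v),h in [("amber",(275,212),.134),("clear",(198,204),.111)]:
    w=P[v-22:v+22,u-22:u+22].reshape(-1,3); s=w[abs(w[:,2]-h)<.006]; print(n,len(s),s.mean(0).round(4))
E
```

```text
low t 21.4 w 35.0 p [0.5839 0.2821 0.1203] F [-0.4  0.9 -2.2]
open t 22.4 w 88.0 p [0.5839 0.2821 0.1205] F [ 0.4 -0.4 -0.4]
amber 212 [0.553  0.0739 0.1338]
clear 162 [0.5837 0.2802 0.1111]
```

View pics/t3.png

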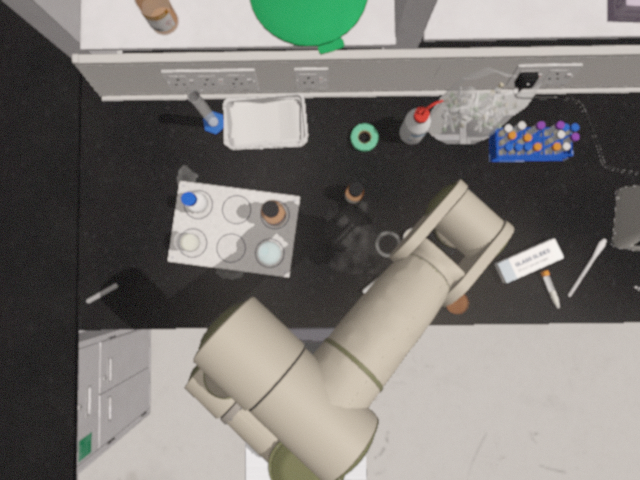

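View pics/w3.png

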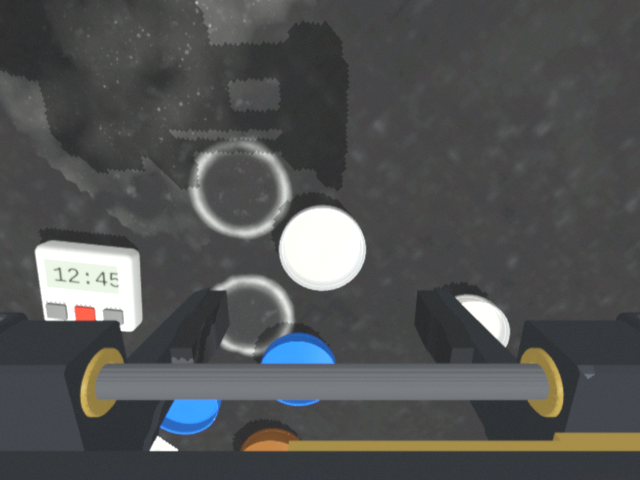

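Both bottles read within 2 mm of their ring centres. The wrist view shows the dish at (322,248), centred between the jaws. I cross-check its position, then grip.

```bash
python3 - <<'E'
from h import *
c=dict(np.load("w3.npz")); hsv=cv2.cvtColor(c["image"],cv2.COLOR_RGB2HSV)
m=(hsv[...,2]>170)&(hsv[...,1]<60); m[:195]=0;m[300:]=0;m[:,:265]=0;m[:,380:]=0
k=max(blobs(m),key=len); print(cv2.minEnclosingCircle((ray(c,k,.012)[:,:2]*1000).astype(np.float32)))
x,y=.4815,-.298
ctrl.move_linear([x,y,.0275],speed=.08); st("down")
ctrl.grip(0.0); st("grip")
ctrl.move_linear([x,y,.06],speed=.05); st("lift")
ctrl.move_linear([x,y,.2],speed=.2)
snap("wrist","w4")
E
```

```text
((482.0460510253906, -299.4970703125), 30.94287872314453)
down t 28.4 w 88.0 p [ 0.4817 -0.2982  0.028 ] F [-0.  -0.   0.3]
grip t 29.0 w 55.7 p [ 0.4816 -0.298   0.0276] F [ 0.4 -0.  -0.2]
lift t 29.8 w 55.9 p [ 0.4814 -0.2979  0.0598] F [-0.5 -0.1 -0.4]
```

View pics/w4.png

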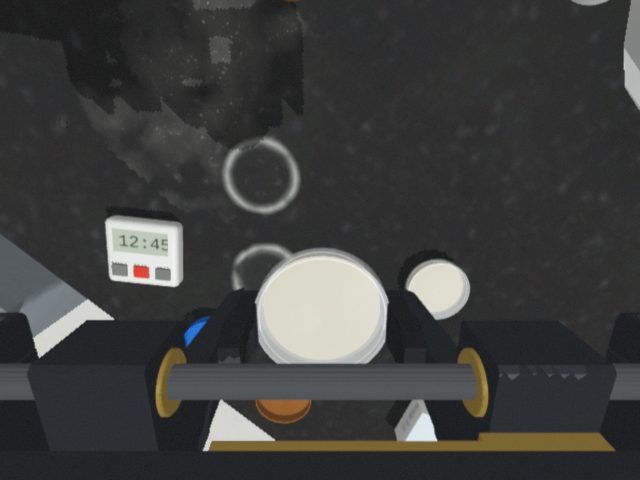

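```bash
python3 - <<'E'
from h import *
X=[.4648,.1937]; Q=q(np.pi/2-.148)
ctrl.move_linear([*X,.22],Q,speed=.25)
ctrl.move_linear([*X,.06],speed=.12)
ctrl.move_linear([*X,.0338],speed=.03); st("low")
ctrl.grip(1.0); ctrl.sleep(.2); st("open")
ctrl.move_linear([*X,.2],speed=.12)
snap("wrist","w5")
x,y=.511,-.4247
ctrl.move_linear([x,y,.2],q(np.pi/2),speed=.25)
snap("top","t5")
ctrl.move_linear([x,y,.12],speed=.15); c=snap("wrist","w6")
hsv=cv2.cvtColor(c["image"],cv2.COLOR_RGB2HSV)
m=(hsv[...,2]>150)&(hsv[...,1]<60); m[:195]=0;m[300:]=0;m[:,:265]=0;m[:,380:]=0
k=max(blobs(m),key=len); print(cv2.minEnclosingCircle((ray(c,k,.012)[:,:2]*1000).astype(np.float32)))
E
```

```text
low t 35.3 w 56.0 p [0.4649 0.1937 0.0339] F [-0.4  0.3 -1.2]
open t 36.1 w 87.9 p [0.4648 0.1937 0.0338] F [-0.6 -0.1 -0.5]
((511.9518127441406, -426.2779541015625), 31.5511474609375)
```

View pics/w5.png

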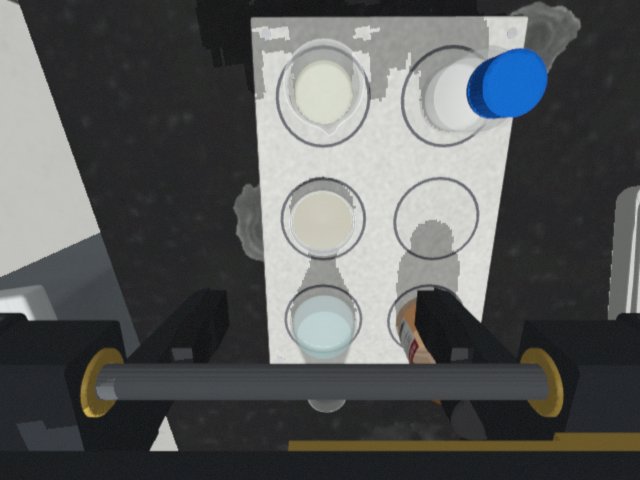

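View pics/w6.png

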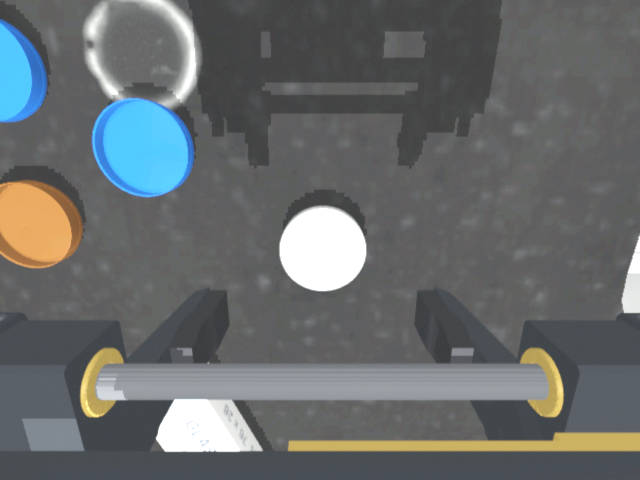

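The first dish sits in the near middle ring at (322,220) and the second is centred at (322,248) in view. I grip it and stack.

```bash
python3 - <<'E'
from h import *
c=dict(np.load("w5.npz")); hsv=cv2.cvtColor(c["image"],cv2.COLOR_RGB2HSV)
m=(hsv[...,1]>30)&(abs(hsv[...,0].astype(int)-20)<12)&(hsv[...,2]>120); m[:180]=0;m[255:]=0;m[:,:285]=0;m[:,365:]=0
for k in blobs(m,300): print("dish lower",cv2.minEnclosingCircle((ray(c,k,.018)[:,:2]*1000).astype(np.float32)))
x,y=.511,-.4252
ctrl.move_linear([x,y,.0275],speed=.08); ctrl.grip(0.0); st("grip")
ctrl.move_linear([x,y,.06],speed=.05); st("lift")
ctrl.move_linear([x,y,.22],speed=.2)
snap("wrist","w7")
E
```

```text
grip t 43.0 w 56.1 p [ 0.511  -0.4252  0.0276] F [0.6 0.  1. ]
lift t 43.8 w 56.3 p [ 0.5109 -0.4251  0.0597] F [ 0.1 -0.2 -0.5]
```

View pics/w7.png

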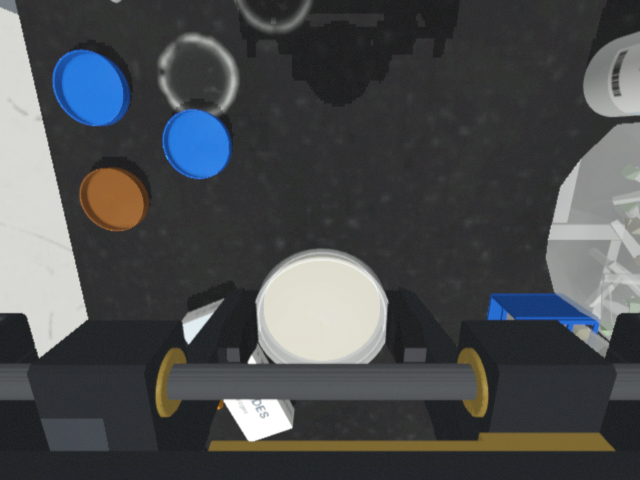

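The dish is held flat and centred at (322,308).

```bash
python3 - <<'E'
from h import *
X=[.4648,.1937]; Q=q(np.pi/2-.148)
ctrl.move_linear([*X,.22],Q,speed=.25)
ctrl.move_linear([*X,.075],speed=.12); st("pre")
ctrl.move_linear([*X,.047],speed=.03); st("low")
ctrl.grip(1.0); ctrl.sleep(.2); st("open")
ctrl.move_linear([*X,.22],speed=.12)
snap("wrist","w8")
ctrl.move_pose([.35,-.3,.3],q(np.pi/4)); st("away")
snap("top","t8"); snap("scene","s8")
E
```

```text
pre t 48.8 w 56.4 p [0.4651 0.1938 0.0756] F [ 0.4  1.  -0.5]
low t 49.9 w 56.4 p [0.4649 0.1937 0.0472] F [ 0.2  0.1 -0.1]
open t 50.7 w 88.0 p [0.4648 0.1937 0.047 ] F [-0.7 -0.2 -0.2]
away t 54.2 w 87.8 p [ 0.3504 -0.2995  0.2999] F [0.3 0.4 0.2]
```

View pics/w8.png

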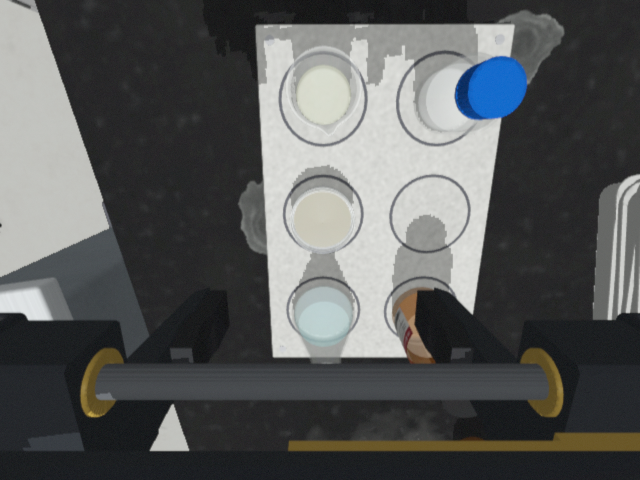

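View pics/t8.png

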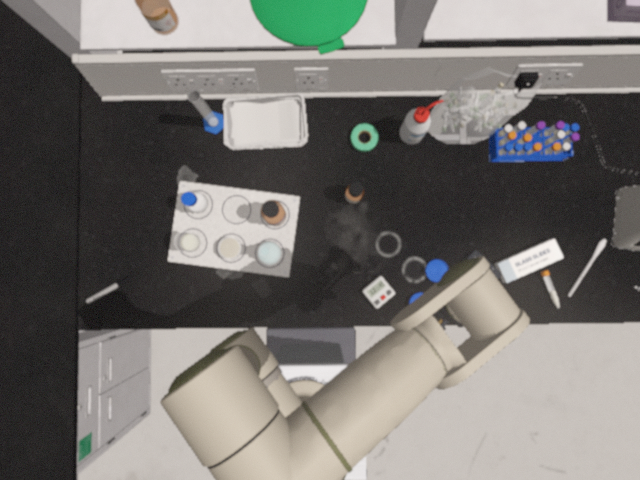

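View pics/s8.png

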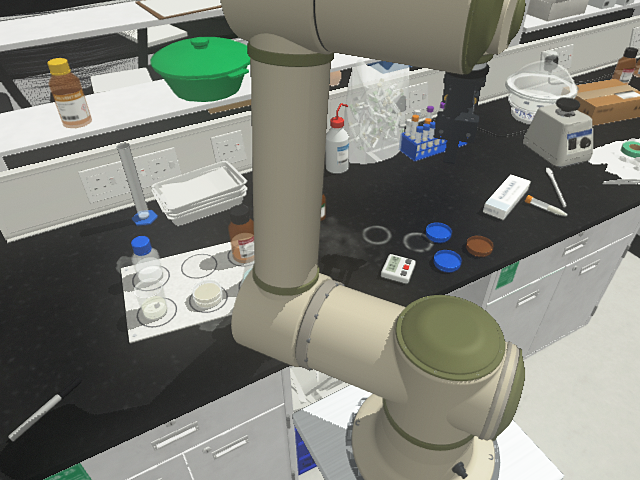

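The dishes are stacked at wrist (322,217), top (230,247) and scene (207,296), and everything looks upright. One numeric check before handing in.

```bash
python3 - <<'E'
from h import *
c=dict(np.load("t8.npz")); P=cloud(c); C0=np.array([.5166,.1861]); a=-.148
R=np.array([[np.cos(a),np.sin(a)],[-np.sin(a),np.cos(a)]])
for n,(u,v),h in [("amber",(273,212),.134),("clear",(190,202),.111),("dish top",(230,247),.032)]:
    w=P[v-16:v+16,u-16:u+16].reshape(-1,3); s=w[abs(w[:,2]-h)<.006]; s2=s[:,:2].mean(0); print(n,len(s),np.median(s[:,2]).round(4),"board",(R@(s2-C0)).round(4))
k=dict(np.load("top0.npz"))
for n,(u,v) in dict(flask=(270,253),beaker=(189,242),small=(354,193),timer=(379,292)).items():
    print(n,np.abs(c["image"][v-15:v+15,u-14:u+14].astype(int)-k["image"][v-15:v+15,u-14:u+14]).mean().round(1))
s=dict(np.load("s8.npz"));Ps=cloud(s); w=Ps[285:300,195:220].reshape(-1,3); print("scene dish z",np.percentile(w[:,2],[10,50,90]).round(4))
w=w[abs(w[:,2]-.032)<.004];print(len(w),(R@(w[:,:2].mean(0)-C0)).round(4))
E
```

```text
amber 211 0.1339 board [ 0.0525 -0.1057]
clear 161 0.1107 board [0.0526 0.1032]
dish top 387 0.0345 board [-0.0542 -0.0009]
flask 12.4
beaker 1.1
small 3.7
timer 1.9
scene dish z [0.0322 0.0345 0.0365]
300 [-0.0599  0.0006]
```

```bash
python3 - <<'E'
from h import *
for n in("top0","t8"):
    c=dict(np.load(n+".npz")); hsv=cv2.cvtColor(c["image"],cv2.COLOR_RGB2HSV)
    m=(abs(hsv[...,0].astype(int)-95)<12)&(hsv[...,1]>18)&(hsv[...,2]>100); m[:230]=0;m[275:]=0;m[:,:245]=0;m[:,300:]=0
    for k in blobs(m,100): print(n,cv2.minEnclosingCircle(k),cv2.contourArea(k))
a=[cv2.imread(f"pics/{n}.png")[160:290,155:315] for n in("top0","t8")]
cv2.imwrite("pics/cmp.png",cv2.resize(np.hstack(a),None,fx=2.5,fy=2.5,interpolation=cv2.INTER_CUBIC))
E
```

```text
(no output)
```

View pics/cmp.png

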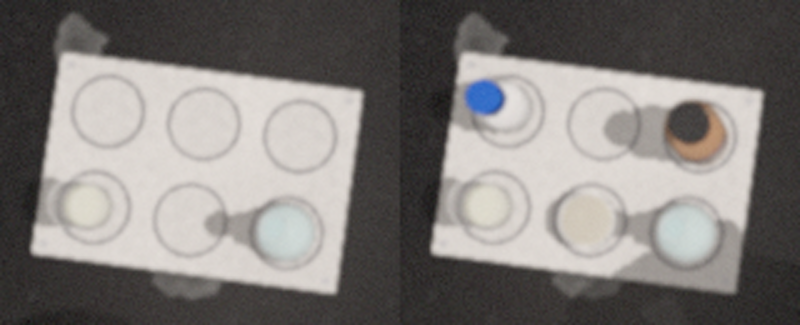

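The flask has not moved: it sits at (287,230) in the first panel and (687-400,232) in the second. The difference in the numbers comes from the arm's shadow. Handing in.

```bash
python3 - <<'E'
from cell import ctrl
ctrl.sign_off(); print(ctrl.read_clock())
E
```

```text
the job is handed in; nothing more can be done
the job is handed in; nothing more can be done
```

I put the taller amber bottle in the far ring behind the flask and the clear (blue-capped) bottle behind the beaker. The two pale dishes are stacked in the near middle ring. I handed the job in at about 54 s on the robot clock, with the arm parked clear of everything. The sign-off gives no verdict.

Last checks, in board coordinates:

| Item | Measured (mm) | Target (mm) |
|---|---|---|
| Amber bottle | 52.5, -105.7 | 52.5, -105 |
| Clear bottle | 52.6, 103.2 | 52.5, 105 |
| Upper dish, top view | -54.2, -0.9 | -52.5, 0 |

- **Heights:** the bottle tops read 134 mm and 111 mm, as expected on the board. The dish stack read 34.5 mm against 32 mm expected, in both the top and scene views. That is about 2 mm high, which I put down to calibration error.
- **Upper dish, scene view:** this read -59.9, +0.6 mm. It disagrees with the top view, but the scene sample was only part of the dish, so I trusted the top view.
- **Lower dish:** I only judged its centring in the ring by eye, because my colour mask for measuring it found nothing.
- **Flask:** the image difference was high. A colour check also found nothing, but comparing the two pictures by eye shows only the arm's shadow, not movement.
- **Beaker, smaller amber bottle and timer:** they showed no visible change.

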